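Set the coffee grinder's click wheel and grind a short dose

TASK

Set the coffee grinder for a coarser grind and run a short dose: with a fingertip, flick the thumbwheel on its top round, click by click, until the white bar on the wheel's rim has clicked home opposite the one long tick of the scale beside it. Then press the round start button next to the wheel, keep it pressed for at least three seconds and let it go; do not press it before the wheel is set. Touch only, grasp nothing: leave the cup under the chute, the mug, the canister and the spoon where they are.

Things in the scene. Friction and masses are not known exactly. Their poses are not given: they have to be found in the camera images.
- grinder: Compact dark coffee grinder, 200 (its x) x 130 (y) x 205 mm high, fixed. Origin: centre of its underside; its front (chute, cup) looks along its -x, z up. Top deck 150 mm above the worktop: wheel and button on its front half; on its rear half the round bean hopper, 86 mm across, centre 52 mm behind the origin, top 205 mm above the worktop.
- wheel_crown (a point): Fixed point: top of the thumbwheel's rim, mid width, 22 mm above the deck; axes as the grinder's. Black ribbed rubber wheel, radius 40, 16 mm wide, axle level along the grinder's y. Fixed cheeks beside it end 5 mm below the rim. To turn it, rest a shut gripper's fingertip on the crown with 4 to 8 N and sweep along the grinder's x.
- grind_wheel (a joint): Wheel angle, rad: 0 finest, grows (coarser) as the rim's top runs to the grinder's front (-x). Sprung clicks at 0, 0.314, 0.628, 0.942, 1.257, 1.571 (18 degrees, 12.6 mm of rim apart) pull it to the nearest one when let go; about 1.1 N along the rim takes it over. Stops just outside 0 and 1.571. The long tick is 1.257.
- bar (a point): The white bar across the wheel's rim, 4 mm wide, its middle; it turns with the wheel. At joint value 0 it stands 36 degrees behind the crown, at 1.257 36 degrees in front of it.
- long_mark (a point): Middle of the long white tick (18 mm long; the other five are 6 mm) of the scale on the fixed cheek at the wheel's left (+y) side, 36 degrees in front of the crown. There is a tick for each of the six clicks.
- start (a joint): Start button's travel, m: 0 = up, 0.005 = fully down; the grinder runs from 0.002 on; fully down its spring pushes back with 4 N. Springs up when let go.
- start_top (a point): Centre of the start button's round steel top, 26 mm across, on the deck 52 mm to the right (-y) of the wheel; it is pressed straight down.
- grounds_cup: Small steel cup, 56 mm across and 50 mm high, standing loose under the grinder's chute. Origin: centre of its underside. Bystander.
- mug: White mug, 80 mm across, 90 mm high, right of the grinder. Origin: centre of its underside. Bystander.
- canister: White lidded coffee canister, 76 mm across, 125 mm high, behind the grinder. Origin: centre of its underside. Bystander.
- teaspoon: Steel teaspoon, 130 mm long, lying behind the grinder. Origin: underside. Bystander.

How it is judged:
On the way, in this order (a step that is already met when the one before it is completed fails the run):
1. the wheel has clicked home with its bar opposite the long tick (value of joint grind_wheel between 1.137 and 1.377 rad and value of joint start below 0.0015 m), for 0.3 s.
2. the start button is kept pressed with the wheel so set (value of joint grind_wheel between 1.137 and 1.377 rad and value of joint start above 0.002 m), for 2.8 s.
At the end, for the whole second after the job is handed in: The wheel rests in the long tick's click (1.257 within 0.12 rad); the start button was held down (2 mm or more) for 2.8 s or longer with the wheel so set and is up again (under 1.5 mm); the cup is within 15 mm and the other bystanders within 20 mm of where they stood (all of step 1 and distance of grounds_cup from where it was at the start of the episode below 0.015 m and distance of each of mug, canister, teaspoon from where it was at the start of the episode below 0.02 m); the robot touches nothing.
It fails at once if the start button is pressed while the wheel is not at the long tick (value of joint start above 0.002 m and (value of joint grind_wheel below 1.137 rad or value of joint grind_wheel above 1.377 rad)).
It fails at once if the cup under the chute is lifted, tipped or pushed away (distance of grounds_cup from where it was at the start of the episode above 0.02 m or angle between grounds_cup's own z axis and vertical above 0.3 rad).
It fails at once if a bystander is lifted, tipped or pushed away (distance of any of mug, canister, teaspoon from where it was at the start of the episode above 0.03 m or angle between any of mug, canister's own z axis and vertical above 0.3 rad).
It also fails if it takes over 61 s, if anything falls off the work surface, if the arm or the gripper's body presses on something with over 40 N, if the wrist force passes 120 N, or if a joint passes its speed limit or range.

ROBOT

A 6-joint arm with a two-finger parallel gripper is mounted at the origin on a cart in front of the work surface, level with it; the furniture and walls round the work are solid. World frame = base frame: x ahead of the robot, y to its left, z up, the work surface at z = 0. Lengths are in m, angles in rad, forces in N, time in s.
With the tool pointing down it reaches from about 0.225 to 0.875 m from the base axis. Payload 3.4 kg.
Tool frame: the origin (TCP) lies at the very end of the fingers, on their centre line; the grasp point (between the pads) lies behind it (manip.grasp_offset is the z of the grasp point in the tool frame, in m); z points along the fingers, y is the line along which they close (so a half turn about z gives the same grasp; the last joint's range is limited). The gripper opens to 85 mm and grips with 20 to 120 N. Pads are 22 mm wide; open, the fingers measure 114 mm over their backs; the gripper's body (76 mm by 85 mm) begins 54 mm behind the grasp point. The pads swing forward as they close: fully open they stand 13 mm farther back than shut.
Start: joints at [1.165, 0.276, 1.505, -0, 1.361, -0.121], TCP at [0.162, 0.552, 0.231] pointing down, gripper open.
Joint ranges: [-2.89, 2.89], [-0.75, 2.08], [0.22, 2.7], [-1.18, 4.32], [0.11, 2.71], [-2.7, 2.7]. Speed limits (rad/s): [2.57, 2.57, 3.14, 3.14, 3.14, 3.14].

INTERFACE

Orientations are given as a unit quaternion [w, x, y, z].
In Python, from rig import manip gives the robot as it stands.
- The arm moves only by the shell command python3 -m pendant 'ROWS' [FORCE]. ROWS is JSON, a list of rows, each an object of numbers: "dx", "dy", "dz": the shift along the tool's x, y, z in m; "rx", "ry", "rz": the turn, a rotation vector about the tool's x, y, z in degrees; "hand": the finger opening in m, from 0 to 0.0854. In form: [{"dx": .., "dy": .., "dz": .., "rx": .., "ry": .., "rz": .., "hand": ..}, ...]. A call has 1 to 12 rows; each row shifts and turns the commanded pose from where the row before left it, along the tool's axes as they then stand; what a row does not reach is not made up. A row lasts 1/12 s, in which the tool goes at most 41.7 mm and 7.16 degrees, less where a joint would pass 70% of its speed; a pose out of reach is approached as far as the arm can. A call is refused whole if a number of a shift passes 0.0417 or a number of a turn 7.16, either way. A call with a gripper value outside its range is refused whole. The fingers move at their own pace and stop on an object; FORCE is the grip in N (left out, the last holds). Time passes only in rows, so rows that do not move let the fingers close. It gives the time, the measured TCP pose, the force, the opening and the grip force at its end, in the units of the state.
- manip.get_state(): the state, without advancing time (a new reading comes with each control period).
- manip.get_image(name): name is "scene" or "top" or "wrist"; returns a dict with "frame" (400x640x3 uint8, red, green, blue), "fx", "fy", "cx", "cy" (pixels), "position" and "attitude" of the camera in the world; the wrist camera has in their place "mount" (4x4, takes a point from camera to tool coordinates, whose origin is the TCP and whose axes are the flange's). Camera axes: x right, y up, looking along -z (the intrinsics and any distortion apply to the point x, -y, -z); pixel columns grow to the right and rows downward; lengths in m; the calibration is good to about 2 mm. A picture is of the moment at which its call begins: read the wrist's pose just before it. There is no depth.
- manip.sign_off(): hands the job in; it is judged then, once.
The state is a dict: "clock": time; "qpos": joint angles; "qd": joint speeds; "effort": joint torques, N m; "position": TCP position; "ee_rot": TCP orientation; "contact_force": force on the tool from outside, world axes, zero at the start; "moment": the same for the moment, N m; "width": finger opening in m; "gripper_force": force on a finger pad.
Only numpy, scipy, OpenCV 4.12 (cv2) and the standard library are available. Lean on these libraries where they do the work, as an engineer would, in place of code of your own. Each camera call takes 0.05 s, during which the arm holds its last target. There are 200 camera calls.

## Working session

There is one attempt and no reset: what is moved stays moved. The work goes in short steps, Python scripts to look and compute and a shell command to move; the robot and the scene stay as the last step left them, time stands still between calls to the robot, and variables do not carry over. Pictures are saved under pics/ and viewed, at most 10 in all, crops included, and the job is handed in when it is done.

```bash
mkdir -p pics; ls
python3 - <<'E'
from rig import manip
import cv2,numpy as np
s=manip.get_state();print({k:np.round(v,3).tolist() for k,v in s.items()}, manip.grasp_offset)
for n in("scene","top"):
    d=manip.get_image(n);cv2.imwrite(f"pics/{n}0.png",d["frame"][:,:,::-1]);print({k:np.round(v,4).tolist() for k,v in d.items() if k!="frame"})
E
```

```text
pics
{'clock': 0.0, 'qpos': [1.165, 0.277, 1.506, 0.0, 1.361, -0.121], 'qd': [0.0, 0.0, -0.001, 0.001, 0.0, -0.0], 'effort': [-0.001, -41.678, -24.58, -0.0, 0.011, 0.0], 'position': [0.161, 0.551, 0.23], 'ee_rot': [-0.0, 0.142, 0.99, -0.001], 'contact_force': [0.464, 0.226, 1.213], 'moment': [0.021, 0.073, -0.017], 'gripper_force': 0.0, 'width': 0.085} -0.0187
{'fx': 418.1009, 'fy': 418.1009, 'cx': 318.6326, 'cy': 203.4102, 'position': [0.1433, -0.9756, 0.5531], 'attitude': [0.8197, 0.4746, -0.1688, -0.2727]}
{'fx': 377.7849, 'fy': 377.7849, 'cx': 318.2127, 'cy': 197.26, 'position': [0.4659, -0.3913, 1.0604], 'attitude': [0.707, 0.0523, -0.0536, -0.7033]}
```

View pics/scene0.png

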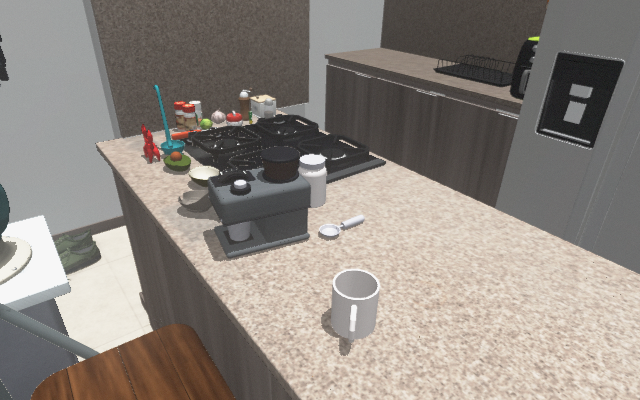

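View pics/top0.png

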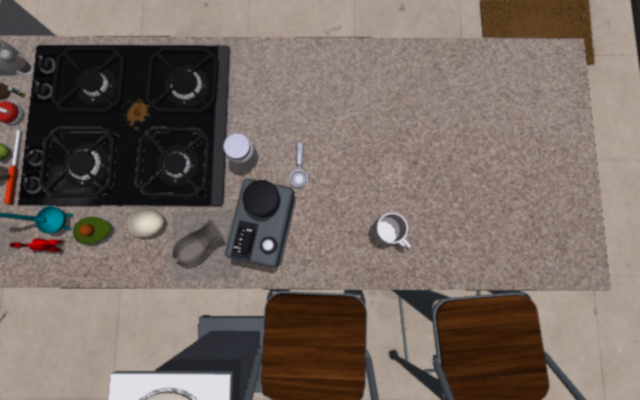

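The scene and top views show the grinder at top-view px (262,225). Its front points down (towards the robot), the wheel is at about (243,238), the button at (268,244) and the hopper at (262,199). I'll enlarge the crop.

```bash
cat > h.py <<'E'
import numpy as np,cv2
from scipy.spatial.transform import Rotation as R
def rot(q): return R.from_quat([q[1],q[2],q[3],q[0]])
def campose(d,s=None):
    if "mount" in d:
        M=np.array(d["mount"]);r=rot(s["ee_rot"]).as_matrix()
        return np.array(s["position"])+r@M[:3,3], r@M[:3,:3]
    return np.array(d["position"]),rot(d["attitude"]).as_matrix()
def ray(d,u,v,s=None):
    p,A=campose(d,s); 
    return p,A@np.array([(u-d["cx"])/d["fx"],-(v-d["cy"])/d["fy"],-1])
def onz(d,u,v,z,s=None):
    p,r=ray(d,u,v,s);return p+r*(z-p[2])/r[2]
def proj(d,P,s=None):
    p,A=campose(d,s);c=A.T@(np.array(P)-p);return d["cx"]+d["fx"]*c[0]/-c[2],d["cy"]-d["fy"]*c[1]/-c[2]
E
python3 - <<'E'
from h import *
from rig import manip
d=manip.get_image("top");f=d["frame"][:,:,::-1]
cv2.imwrite("pics/top1.png",cv2.resize(f[170:280,215:305],None,fx=6.5,fy=5.4 if 0 else 5.4545,interpolation=cv2.INTER_CUBIC)[:600] if 0 else cv2.resize(f[172:278,215:305],None,fx=5.5,fy=5.5,interpolation=cv2.INTER_CUBIC))
b=onz(d,268,244,.155);h=onz(d,262,199,.205);print(b,h,proj(d,[0,0,0]))
E
```

```text
[ 0.48952887 -0.27373526  0.155     ] [ 0.59033586 -0.26395912  0.205     ] (np.float64(165.30032177148823), np.float64(435.47269181008414))
```

View pics/top1.png

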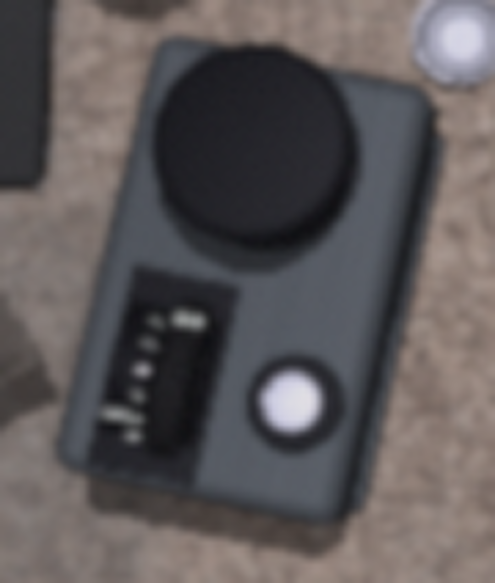

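The bar (crop 188,320) stands at the first tick, so the wheel is at 0. The long tick is at (118,413) and the button at (291,402). I'll bring the arm above the grinder and shut the gripper.

```bash
python3 -m pendant '[{"dz":-0.037,"hand":0},{"dz":-0.04},{"dz":-0.04},{"dz":-0.04},{"dx":-0.025,"dy":-0.033},{"dx":-0.025,"dy":-0.033},{"dx":-0.025,"dy":-0.033},{"dx":-0.025,"dy":-0.033},{"dx":-0.025,"dy":-0.033},{"dx":-0.025,"dy":-0.033},{"dx":-0.025,"dy":-0.033},{"dx":-0.025,"dy":-0.033}]'; python3 -m pendant '[{"dx":-0.025,"dy":-0.033},{"dx":-0.025,"dy":-0.033},{"dx":-0.025,"dy":-0.033},{"dx":-0.025,"dy":-0.033},{"dx":-0.025,"dy":-0.033},{"dx":-0.025,"dy":-0.033},{"dx":-0.025,"dy":-0.033},{"dx":-0.025,"dy":-0.033},{"dx":-0.025,"dy":-0.033},{},{},{}]'
python3 - <<'E'
from h import *
from rig import manip
s=manip.get_state();d=manip.get_image("wrist");print(np.round(d["mount"],3).tolist(),{k:d[k] for k in("fx","fy","cx","cy")},s["ee_rot"])
print(d.keys());cv2.imwrite("pics/w1.png",d["frame"][:,:,::-1])
E
```

```text
[[-0.0, 0.966, 0.259, 0.065], [1.0, 0.0, 0.001, -0.001], [0.001, 0.259, -0.966, -0.143], [0.0, 0.0, 0.0, 1.0]] {'fx': 308.6974644910325, 'fy': 308.6974644910325, 'cx': 318.76988399122666, 'cy': 198.33926876838748} [-1.93620360e-04  1.41929460e-01  9.89876533e-01 -6.63018093e-04]
dict_keys(['frame', 'fx', 'fy', 'cx', 'cy', 'mount'])invalid input
invalid input
```

View pics/w1.png

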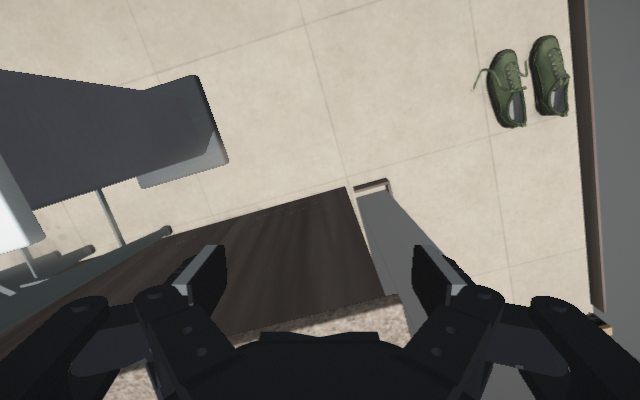

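Refused. The wrist view shows only the floor and the fingers, since the arm has not moved. I'll try a row with every key filled in.

```bash
python3 -m pendant '[{"dx":0,"dy":0,"dz":-0.037,"rx":0,"ry":0,"rz":0,"hand":0}]'; python3 -m pendant '[{"dz":-0.037}]'; python3 -m pendant '[{"dz":-0.037,"hand":0}]'
```

```text
clock: 0.28
position: [0.1597, 0.5473, 0.2609]
ee_rot: [-0.002, 0.142, 0.99, -0.008]
contact_force: [-0.5, 1.2, -0.6]
width: 0.0756
gripper_force: 0.0invalid input
invalid input
```

Every key is needed in each row.

```bash
python3 -m pendant '[{"dx":0,"dy":0,"dz":-0.04,"rx":0,"ry":0,"rz":0,"hand":0},{"dx":0,"dy":0,"dz":-0.04,"rx":0,"ry":0,"rz":0,"hand":0},{"dx":0,"dy":0,"dz":-0.04,"rx":0,"ry":0,"rz":0,"hand":0},{"dx":-0.025,"dy":-0.033,"dz":0,"rx":0,"ry":0,"rz":0,"hand":0},{"dx":-0.025,"dy":-0.033,"dz":0,"rx":0,"ry":0,"rz":0,"hand":0},{"dx":-0.025,"dy":-0.033,"dz":0,"rx":0,"ry":0,"rz":0,"hand":0},{"dx":-0.025,"dy":-0.033,"dz":0,"rx":0,"ry":0,"rz":0,"hand":0},{"dx":-0.025,"dy":-0.033,"dz":0,"rx":0,"ry":0,"rz":0,"hand":0},{"dx":-0.025,"dy":-0.033,"dz":0,"rx":0,"ry":0,"rz":0,"hand":0},{"dx":-0.025,"dy":-0.033,"dz":0,"rx":0,"ry":0,"rz":0,"hand":0},{"dx":-0.025,"dy":-0.033,"dz":0,"rx":0,"ry":0,"rz":0,"hand":0},{"dx":-0.025,"dy":-0.033,"dz":0,"rx":0,"ry":0,"rz":0,"hand":0}]'
python3 -m pendant '[{"dx":-0.025,"dy":-0.033,"dz":0,"rx":0,"ry":0,"rz":0,"hand":0},{"dx":-0.025,"dy":-0.033,"dz":0,"rx":0,"ry":0,"rz":0,"hand":0},{"dx":-0.025,"dy":-0.033,"dz":0,"rx":0,"ry":0,"rz":0,"hand":0},{"dx":-0.025,"dy":-0.033,"dz":0,"rx":0,"ry":0,"rz":0,"hand":0},{"dx":-0.025,"dy":-0.033,"dz":0,"rx":0,"ry":0,"rz":0,"hand":0},{"dx":-0.025,"dy":-0.033,"dz":0,"rx":0,"ry":0,"rz":0,"hand":0},{"dx":-0.025,"dy":-0.033,"dz":0,"rx":0,"ry":0,"rz":0,"hand":0},{"dx":-0.025,"dy":-0.033,"dz":0,"rx":0,"ry":0,"rz":0,"hand":0},{"dx":-0.025,"dy":-0.033,"dz":0,"rx":0,"ry":0,"rz":0,"hand":0},{"dx":0,"dy":0,"dz":0,"rx":0,"ry":0,"rz":0,"hand":0},{"dx":0,"dy":0,"dz":0,"rx":0,"ry":0,"rz":0,"hand":0},{"dx":0,"dy":0,"dz":0,"rx":0,"ry":0,"rz":0,"hand":0}]'
python3 - <<'E'
from h import *
from rig import manip
s=manip.get_state();d=manip.get_image("wrist");print(s["clock"],s["position"],s["qpos"])
cv2.imwrite("pics/w2.png",d["frame"][:,:,::-1])
for p in([.4895,-.2737,.155],[.59,-.264,.205]):print(proj(d,p,s))
E
```

```text
clock: 1.28
position: [0.2938, 0.2017, 0.3883]
ee_rot: [0.0, 0.141, 0.99, 0.0]
contact_force: [0.9, 0.4, -0.6]
width: 0.0002
gripper_force: 0.0
clock: 2.28
position: [0.4262, -0.1444, 0.3879]
ee_rot: [-0.001, 0.142, 0.99, 0.001]
contact_force: [0.1, 0.0, 0.1]
width: -0.0
gripper_force: 0.0
2.2833 [ 0.42619293 -0.14441583  0.38787186] [-4.82086085e-01  3.17922912e-02  1.42901166e+00  6.58391821e-04
  1.68250819e+00 -1.76726944e+00]
(np.float64(238.7991175576432), np.float64(243.6328457463083))
(np.float64(264.2484886063426), np.float64(330.3272266750328))
```

View pics/w2.png

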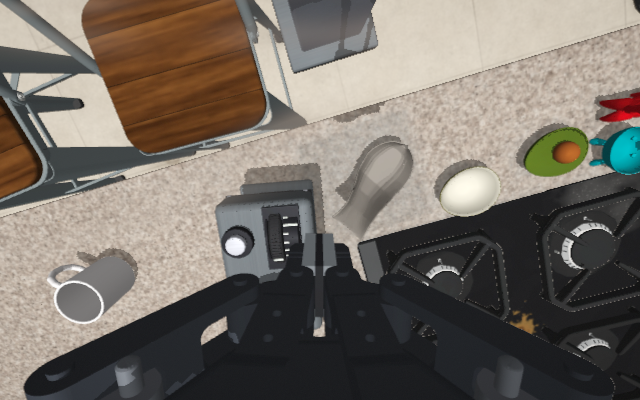

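The wrist view shows the grinder squarely, with the wheel upright in the picture at (277,235), ticks at (290,235) and the button at (237,244). I'll shift over it for a closer measurement.

```bash
python3 -m pendant '[{"dx":0.02,"dy":-0.02,"dz":0.02,"rx":0,"ry":0,"rz":0,"hand":0},{"dx":0.02,"dy":-0.02,"dz":0.02,"rx":0,"ry":0,"rz":0,"hand":0},{"dx":0.0,"dy":-0.02,"dz":0.03,"rx":0,"ry":0,"rz":0,"hand":0},{"dx":0,"dy":0,"dz":0.0,"rx":0,"ry":0,"rz":0,"hand":0},{"dx":0,"dy":0,"dz":0,"rx":0,"ry":0,"rz":0,"hand":0},{"dx":0,"dy":0,"dz":0,"rx":0,"ry":0,"rz":0,"hand":0}]'
python3 - <<'E'
from h import *
from rig import manip
s=manip.get_state();d=manip.get_image("wrist");f=d["frame"];np.save("w3.npy",f)
print(s["position"])
t=manip.get_image("top");np.save("t3.npy",t["frame"])
cv2.imwrite("pics/w3.png",cv2.resize(f[120:300,180:440,::-1],None,fx=3,fy=3,interpolation=cv2.INTER_CUBIC))
g=f.astype(int);m=((g.min(2)>120)).astype(np.uint8)
n,l,st,c=cv2.connectedComponentsWithStats(m)
for i in range(1,n):
    if 4<st[i,4]<900 and 200<c[i][0]<420 and 130<c[i][1]<330: print(c[i].round(1),st[i].tolist(),onz(d,*c[i],.16,s).round(4))
E
```

```text
clock: 2.83
position: [0.372, -0.19, 0.3196]
ee_rot: [0.001, 0.141, 0.99, -0.0]
contact_force: [-0.0, 0.7, 0.5]
width: -0.0004
gripper_force: 0.0
[ 0.37204737 -0.1899782   0.31961962]
[419.2 183.1] [413, 178, 14, 13, 20] [ 0.4007 -0.095   0.16  ]
[282.4 207.8] [280, 206, 5, 5, 17] [ 0.3869 -0.2346  0.16  ]
[288.2 213. ] [287, 212, 4, 3, 8] [ 0.394  -0.2306  0.16  ]
[354.8 261.2] [352, 254, 7, 16, 74] [ 0.4658 -0.1784  0.16  ]
[268.1 268.7] [254, 259, 32, 24, 521] [ 0.4482 -0.2707  0.16  ]
[311.9 267.8] [307, 266, 8, 7, 26] [ 0.4604 -0.2249  0.16  ]
[325.8 267.5] [324, 266, 7, 6, 20] [ 0.4642 -0.2104  0.16  ]
[321.  318.5] [319, 318, 5, 2, 10] [ 0.5241 -0.2332  0.16  ]
[319.  327.6] [315, 327, 9, 3, 19] [ 0.5351 -0.2387  0.16  ]
```

View pics/w3.png

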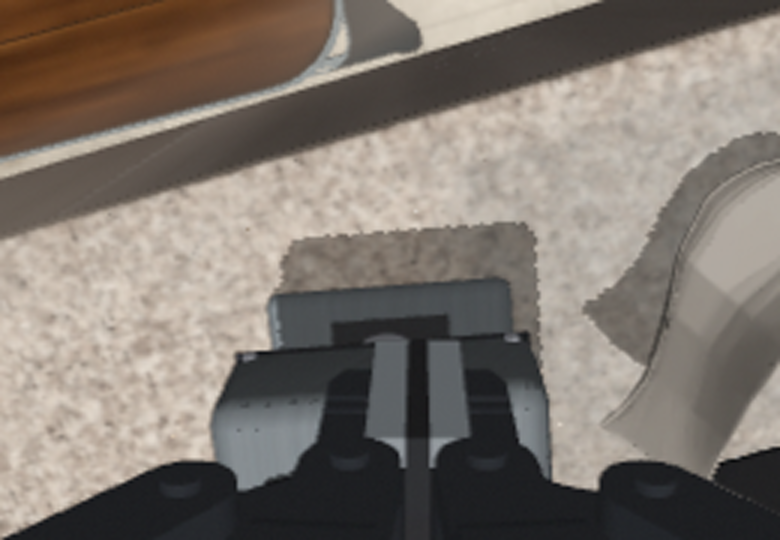

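The fingers now hide the deck because I shifted towards the grinder's front. Going back along -dx.

```bash
python3 -m pendant '[{"dx":-0.03,"dy":0,"dz":0,"rx":0,"ry":0,"rz":0,"hand":0},{"dx":-0.03,"dy":0,"dz":0,"rx":0,"ry":0,"rz":0,"hand":0},{"dx":-0.03,"dy":0,"dz":0,"rx":0,"ry":0,"rz":0,"hand":0},{"dx":-0.03,"dy":0,"dz":0,"rx":0,"ry":0,"rz":0,"hand":0},{"dx":0,"dy":0,"dz":0,"rx":0,"ry":0,"rz":0,"hand":0},{"dx":0,"dy":0,"dz":0,"rx":0,"ry":0,"rz":0,"hand":0},{"dx":0,"dy":0,"dz":0,"rx":0,"ry":0,"rz":0,"hand":0}]'
python3 - <<'E'
from h import *
from rig import manip
s=manip.get_state();d=manip.get_image("wrist");f=d["frame"];np.save("w4.npy",f)
print(s["position"])
cv2.imwrite("pics/w4.png",cv2.resize(f[120:280,200:440,::-1],None,fx=3,fy=3,interpolation=cv2.INTER_CUBIC))
g=f.astype(int);m=((g.min(2)>110)).astype(np.uint8)
n,l,st,c=cv2.connectedComponentsWithStats(m)
for i in range(1,n):
    if 4<st[i,4]<900 and 200<c[i][0]<420 and 110<c[i][1]<330: print(c[i].round(1),st[i].tolist(),onz(d,*c[i],.162,s).round(4))
E
```

```text
clock: 3.52
position: [0.4867, -0.224, 0.3187]
ee_rot: [-0.0, 0.141, 0.99, 0.0]
contact_force: [0.2, 0.4, -0.4]
width: -0.0003
gripper_force: 0.0
[ 0.48665164 -0.22395018  0.3187305 ]
[332.2 131.5] [331, 128, 4, 7, 16] [ 0.4417 -0.199   0.162 ]
[349.5 131.5] [348, 131, 4, 2, 6] [ 0.4462 -0.1833  0.162 ]
[353.7 134.2] [352, 133, 4, 3, 9] [ 0.4498 -0.1801  0.162 ]
[403.9 139.2] [402, 138, 5, 3, 11] [ 0.4677 -0.1352  0.162 ]
[401.8 147.4] [398, 145, 9, 7, 24] [ 0.4748 -0.1387  0.162 ]
[334.5 162.5] [332, 162, 6, 2, 12] [ 0.4708 -0.2049  0.162 ]
[342.  170.8] [333, 169, 19, 5, 72] [ 0.4807 -0.2     0.162 ]
[336.8 182. ] [334, 181, 7, 3, 20] [ 0.4902 -0.2078  0.162 ]
[271.2 197.9] [259, 185, 26, 26, 531] [ 0.4874 -0.2755  0.162 ]
[337.9 193.3] [335, 192, 7, 4, 21] [ 0.5015 -0.2099  0.162 ]
[337.9 203.8] [335, 203, 7, 3, 18] [ 0.5121 -0.2128  0.162 ]
[338.5 211.4] [336, 210, 6, 4, 15] [ 0.52   -0.2143  0.162 ]
[325.6 217. ] [319, 215, 14, 5, 48] [ 0.5221 -0.2285  0.162 ]
[312.1 268.4] [307, 266, 8, 10, 29] [ 0.5738 -0.2583  0.162 ]
[325.2 268.4] [323, 266, 9, 9, 30] [ 0.5777 -0.2449  0.162 ]
[379.2 275.4] [379, 274, 2, 4, 5] [ 0.602  -0.1912  0.162 ]
[377.3 281.2] [376, 280, 3, 3, 6] [ 0.6081 -0.1948  0.162 ]
```

View pics/w4.png

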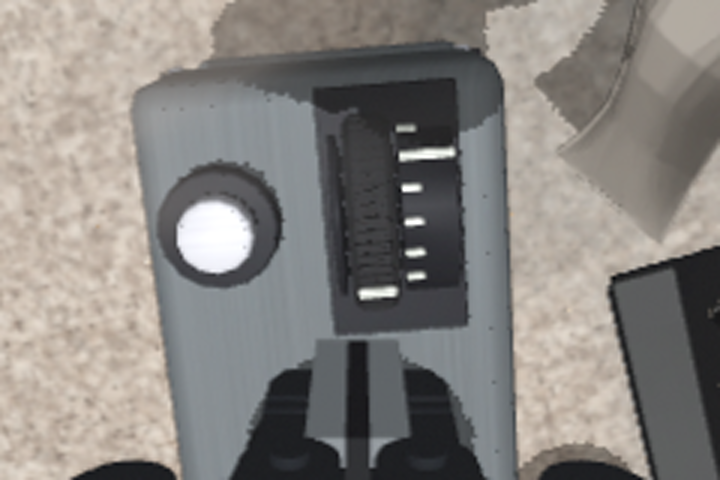

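The close view shows the bar at crop (377,293), the long tick at (427,153), the crown tick at (414,222) and the button at (215,236). The wheel runs along the picture's vertical, tilted a few degrees.

```bash
cat > m.py <<'E'
from h import *
from rig import manip
s=manip.get_state();d=manip.get_image("wrist")
a=onz(d,337.9,203.8,.1653,s);b=onz(d,336.8,182,.1653,s);c0=onz(d,337.9,193.3,.167,s)
e=a-b;e2=onz(d,338.5,211.4,.160,s)-onz(d,334.5,162.5,.1526,s)
print("yaw",np.degrees(np.arctan2(e[1],e[0])),np.degrees(np.arctan2(e2[1],e2[0])))
for col in(c0,):print("tick0",col)
yaw=np.arctan2(e2[1],e2[0]);gx=np.array([np.cos(yaw),np.sin(yaw),0])
bar=onz(d,325.6,217,.1644,s);bt=onz(d,271.2,197.9,.156,s);cr=bar-gx*.0235
gy=np.array([-gx[1],gx[0],0])
print("bar",bar,"crown",cr,"button",bt,"sep x,y",(bt-cr)@gx,(bt-cr)@gy,"tick0 rel",(c0-cr)@gx,(c0-cr)@gy)
M=rot(s["ee_rot"]).as_matrix();p=np.array(s["position"])
print("tool deltas crown",M.T@(np.r_[cr[:2],.172]-p),"button",M.T@(np.r_[bt[:2],.155]-p),"toolx",np.degrees(np.arctan2(M[1,0],M[0,0])))
E
python3 m.py
```

```text
yaw -12.584149978981614 -11.182440175330347
tick0 [ 0.4998062  -0.20985934  0.167     ]
bar [ 0.52088384 -0.22842413  0.1644    ] crown [ 0.49783    -0.22386669  0.1644    ] button [ 0.48817819 -0.27692629  0.156     ] sep x,y 0.0008214851000649392 -0.05392405499378873 tick0 rel -0.0007778106106023262 0.014124664050244564
tool deltas crown [-0.01119626  0.00337136  0.1468642 ] button [-0.01679462 -0.05026772  0.16386376] toolx 163.73144084535315
```

```bash
python3 -m pendant '[{"dx":0,"dy":0,"dz":0,"rx":0,"ry":0,"rz":-4.8,"hand":0},{"dx":-0.018,"dy":0.0025,"dz":0.02,"rx":0,"ry":0,"rz":0,"hand":0},{"dx":0,"dy":0,"dz":0.04,"rx":0,"ry":0,"rz":0,"hand":0},{"dx":0,"dy":0,"dz":0.04,"rx":0,"ry":0,"rz":0,"hand":0},{"dx":0,"dy":0,"dz":0.025,"rx":0,"ry":0,"rz":0,"hand":0},{"dx":0,"dy":0,"dz":0.005,"rx":0,"ry":0,"rz":0,"hand":0},{"dx":0,"dy":0,"dz":0,"rx":0,"ry":0,"rz":0,"hand":0},{"dx":0,"dy":0,"dz":0,"rx":0,"ry":0,"rz":0,"hand":0},{"dx":0,"dy":0,"dz":0,"rx":0,"ry":0,"rz":0,"hand":0}]'
cat > chk.py <<'E'
from h import *
from rig import manip
s=manip.get_state()
cr=np.array([.4983,-.2237]);a=np.radians(-11.5);gx=np.array([np.cos(a),np.sin(a)]);gy=np.array([-gx[1],gx[0]])
e=np.array(s["position"])[:2]-cr
print(round(s["clock"],2),"rel crown x,y mm",(e@gx*1e3).round(1),(e@gy*1e3).round(1),"z",round(s["position"][2]*1e3,1),"F",np.round(s["contact_force"],1))
E
python3 chk.py
```

```text
clock: 4.37
position: [0.5059, -0.2267, 0.191]
ee_rot: [0.002, 0.1, 0.995, -0.001]
contact_force: [-0.8, 0.3, -0.3]
width: -0.0002
gripper_force: 0.0
4.37 rel crown x,y mm 8.0 -1.4 z 191.0 F [-0.8  0.3 -0.3]
```

Now down to contact in small steps.

```bash
python3 -m pendant '[{"dx":0,"dy":0.001,"dz":0.006,"rx":0,"ry":0,"rz":0,"hand":0},{"dx":0,"dy":0,"dz":0.005,"rx":0,"ry":0,"rz":0,"hand":0},{"dx":0,"dy":0,"dz":0.004,"rx":0,"ry":0,"rz":0,"hand":0},{"dx":0,"dy":0,"dz":0,"rx":0,"ry":0,"rz":0,"hand":0},{"dx":0,"dy":0,"dz":0,"rx":0,"ry":0,"rz":0,"hand":0}]'; python3 chk.py;  python3 -m pendant '[{"dx":0,"dy":0,"dz":0.002,"rx":0,"ry":0,"rz":0,"hand":0},{"dx":0,"dy":0,"dz":0,"rx":0,"ry":0,"rz":0,"hand":0}]' >/dev/null; python3 chk.py
```

```text
clock: 4.78
position: [0.5046, -0.2247, 0.173]
ee_rot: [-0.0, 0.1, 0.995, 0.0]
contact_force: [-0.9, -0.1, 1.1]
width: 0.0001
gripper_force: 0.0
4.78 rel crown x,y mm 6.4 0.3 z 173.0 F [-0.9 -0.1  1.1]
4.95 rel crown x,y mm 7.2 0.1 z 172.2 F [0.2 0.9 2.6]
```

```bash
python3 -m pendant '[{"dx":0,"dy":0,"dz":0.001,"rx":0,"ry":0,"rz":0,"hand":0},{"dx":0,"dy":0,"dz":0,"rx":0,"ry":0,"rz":0,"hand":0}]' >/dev/null; python3 chk.py;  python3 -m pendant '[{"dx":0,"dy":0,"dz":0.001,"rx":0,"ry":0,"rz":0,"hand":0},{"dx":0,"dy":0,"dz":0,"rx":0,"ry":0,"rz":0,"hand":0}]' >/dev/null; python3 chk.py
```

```text
5.12 rel crown x,y mm 7.7 0.0 z 172.0 F [-1.3  0.6  7.5]
5.28 rel crown x,y mm 8.5 -0.0 z 171.9 F [ 0.5  1.3 10.7]
```

Stiffness is about 4 N/mm. I'll ease back to about 6 N, sweep 15 mm and lift.

```bash
python3 -m pendant '[{"dx":0,"dy":0,"dz":-0.001,"rx":0,"ry":0,"rz":0,"hand":0},{"dx":0,"dy":0,"dz":0,"rx":0,"ry":0,"rz":0,"hand":0},{"dx":0.002,"dy":0,"dz":0,"rx":0,"ry":0,"rz":0,"hand":0},{"dx":0.002,"dy":0,"dz":0,"rx":0,"ry":0,"rz":0,"hand":0},{"dx":0.002,"dy":0,"dz":0,"rx":0,"ry":0,"rz":0,"hand":0},{"dx":0.002,"dy":0,"dz":0,"rx":0,"ry":0,"rz":0,"hand":0}]' >/dev/null; python3 chk.py; python3 -m pendant '[{"dx":0.002,"dy":0,"dz":0,"rx":0,"ry":0,"rz":0,"hand":0},{"dx":0.002,"dy":0,"dz":0,"rx":0,"ry":0,"rz":0,"hand":0},{"dx":0.002,"dy":0,"dz":0,"rx":0,"ry":0,"rz":0,"hand":0},{"dx":0.001,"dy":0,"dz":0,"rx":0,"ry":0,"rz":0,"hand":0},{"dx":0,"dy":0,"dz":0,"rx":0,"ry":0,"rz":0,"hand":0}]' >/dev/null; python3 chk.py
python3 -m pendant '[{"dx":0,"dy":0,"dz":-0.01,"rx":0,"ry":0,"rz":0,"hand":0},{"dx":0,"dy":0,"dz":-0.01,"rx":0,"ry":0,"rz":0,"hand":0},{"dx":-0.03,"dy":0,"dz":-0.01,"rx":0,"ry":0,"rz":0,"hand":0},{"dx":0,"dy":0,"dz":0,"rx":0,"ry":0,"rz":0,"hand":0},{"dx":0,"dy":0,"dz":0,"rx":0,"ry":0,"rz":0,"hand":0}]' >/dev/null; python3 chk.py
cat > blob.py <<'E'
from h import *
from rig import manip
import sys
s=manip.get_state();d=manip.get_image("wrist");f=d["frame"]
cv2.imwrite(f"pics/{sys.argv[1]}.png",cv2.resize(f[60:260,200:440,::-1],None,fx=3,fy=3,interpolation=cv2.INTER_CUBIC))
m=((f.astype(int).min(2)>105)).astype(np.uint8)
n,l,st,c=cv2.connectedComponentsWithStats(m)
cr=np.array([.4983,-.2237,0]);a=np.radians(-11.5);gx=np.array([np.cos(a),np.sin(a),0]);gy=np.array([-gx[1],gx[0],0])
for i in range(1,n):
    p=onz(d,*c[i],.164,s)-cr
    if 8<st[i,4]<900 and abs(p@gx)<.045 and -.07<p@gy<.04: print(c[i].round(1),st[i,2:].tolist(),"mm",(p@gx*1e3).round(1),(p@gy*1e3).round(1))
E
python3 blob.py w5
```

```text
5.78 rel crown x,y mm 0.4 0.0 z 171.9 F [1.  0.2 6.4]
6.2 rel crown x,y mm -7.2 0.1 z 171.8 F [0.8 1.  7.6]
6.62 rel crown x,y mm 23.1 -0.2 z 201.2 F [-1.3  0.4 -1.3]
[344.  135.9] [11, 3, 31] mm -30.5 12.8
[354.7 150.1] [31, 5, 150] mm -22.4 19.2
[344.9 168.5] [11, 4, 41] mm -11.6 13.7
[344.8 187.5] [11, 4, 42] mm -0.1 13.9
[344.  204.5] [11, 4, 40] mm 10.5 13.6
[321.5 209. ] [22, 7, 152] mm 13.3 -0.0
[343.  217.4] [9, 4, 34] mm 18.7 13.2
```

View pics/w5.png

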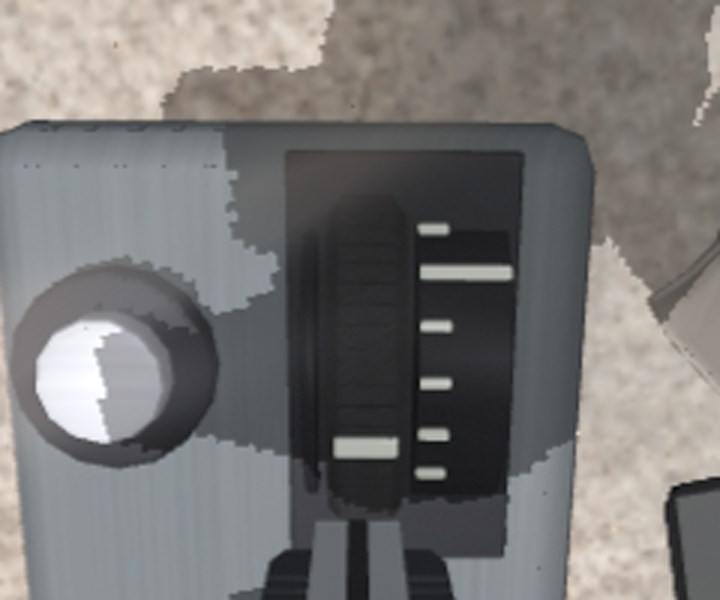

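The bar is home at the second tick (crop (365,447) against (433,436)), so one stroke gives one click. Repeating.

```bash
python3 -m pendant '[{"dx":0.015,"dy":0,"dz":0.01,"rx":0,"ry":0,"rz":0,"hand":0},{"dx":0,"dy":0,"dz":0.01,"rx":0,"ry":0,"rz":0,"hand":0},{"dx":0,"dy":0,"dz":0.007,"rx":0,"ry":0,"rz":0,"hand":0},{"dx":0,"dy":0,"dz":0.003,"rx":0,"ry":0,"rz":0,"hand":0},{"dx":0,"dy":0,"dz":0,"rx":0,"ry":0,"rz":0,"hand":0},{"dx":0.0025,"dy":0,"dz":0,"rx":0,"ry":0,"rz":0,"hand":0},{"dx":0.0025,"dy":0,"dz":0,"rx":0,"ry":0,"rz":0,"hand":0},{"dx":0.0025,"dy":0,"dz":0,"rx":0,"ry":0,"rz":0,"hand":0},{"dx":0.0025,"dy":0,"dz":0,"rx":0,"ry":0,"rz":0,"hand":0},{"dx":0.0025,"dy":0,"dz":0,"rx":0,"ry":0,"rz":0,"hand":0},{"dx":0.0025,"dy":0,"dz":0,"rx":0,"ry":0,"rz":0,"hand":0},{"dx":0,"dy":0,"dz":0,"rx":0,"ry":0,"rz":0,"hand":0}]' >/dev/null; python3 chk.py
python3 -m pendant '[{"dx":0,"dy":0,"dz":-0.01,"rx":0,"ry":0,"rz":0,"hand":0},{"dx":0,"dy":0,"dz":-0.01,"rx":0,"ry":0,"rz":0,"hand":0},{"dx":-0.03,"dy":0,"dz":-0.01,"rx":0,"ry":0,"rz":0,"hand":0},{"dx":0,"dy":0,"dz":0,"rx":0,"ry":0,"rz":0,"hand":0},{"dx":0,"dy":0,"dz":0,"rx":0,"ry":0,"rz":0,"hand":0}]' >/dev/null; python3 chk.py;python3 blob.py w6
```

```text
7.67 rel crown x,y mm -7.5 0.5 z 171.5 F [-0.   2.4  7.2]
8.08 rel crown x,y mm 23.3 -0.3 z 201.1 F [-0.3  0.1 -0.1]
[344.3 135.5] [10, 4, 38] mm -30.5 12.9
[354.9 150. ] [31, 5, 154] mm -22.3 19.2
[345. 168.] [11, 3, 33] mm -11.8 13.7
[321.9 188.8] [23, 8, 162] mm 0.8 0.2
[345.1 187.4] [11, 4, 41] mm -0.1 14.0
[344.1 204.5] [11, 4, 39] mm 10.6 13.7
[343.3 217. ] [10, 3, 29] mm 18.6 13.4
```

The bar is at the third tick. Third stroke.

```bash
python3 -m pendant '[{"dx":0.015,"dy":0,"dz":0.01,"rx":0,"ry":0,"rz":0,"hand":0},{"dx":0,"dy":0,"dz":0.01,"rx":0,"ry":0,"rz":0,"hand":0},{"dx":0,"dy":0,"dz":0.007,"rx":0,"ry":0,"rz":0,"hand":0},{"dx":0,"dy":0,"dz":0.003,"rx":0,"ry":0,"rz":0,"hand":0},{"dx":0,"dy":0,"dz":0,"rx":0,"ry":0,"rz":0,"hand":0},{"dx":0.0025,"dy":0,"dz":0,"rx":0,"ry":0,"rz":0,"hand":0},{"dx":0.0025,"dy":0,"dz":0,"rx":0,"ry":0,"rz":0,"hand":0},{"dx":0.0025,"dy":0,"dz":0,"rx":0,"ry":0,"rz":0,"hand":0},{"dx":0.0025,"dy":0,"dz":0,"rx":0,"ry":0,"rz":0,"hand":0},{"dx":0.0025,"dy":0,"dz":0,"rx":0,"ry":0,"rz":0,"hand":0},{"dx":0.0025,"dy":0,"dz":0,"rx":0,"ry":0,"rz":0,"hand":0},{"dx":0,"dy":0,"dz":0,"rx":0,"ry":0,"rz":0,"hand":0}]' >/dev/null; python3 chk.py
python3 -m pendant '[{"dx":0,"dy":0,"dz":-0.01,"rx":0,"ry":0,"rz":0,"hand":0},{"dx":0,"dy":0,"dz":-0.01,"rx":0,"ry":0,"rz":0,"hand":0},{"dx":-0.03,"dy":0,"dz":-0.01,"rx":0,"ry":0,"rz":0,"hand":0},{"dx":0,"dy":0,"dz":0,"rx":0,"ry":0,"rz":0,"hand":0},{"dx":0,"dy":0,"dz":0,"rx":0,"ry":0,"rz":0,"hand":0}]' >/dev/null; python3 chk.py;python3 blob.py w7
```

```text
9.13 rel crown x,y mm -7.5 0.4 z 171.6 F [-0.6  2.   8. ]
9.55 rel crown x,y mm 23.4 -0.3 z 201.1 F [-0.5  0.3 -0.4]
[344.3 135.5] [10, 4, 38] mm -30.5 12.9
[354.9 150. ] [31, 5, 154] mm -22.2 19.2
[322.  166.5] [23, 8, 180] mm -12.6 0.2
[345. 168.] [11, 3, 33] mm -11.7 13.7
[345.3 187.3] [11, 4, 38] mm -0.1 14.1
[344.  204.1] [11, 3, 31] mm 10.4 13.6
[343.3 217. ] [10, 3, 29] mm 18.6 13.3
```

Now the fourth and last stroke.

```bash
python3 -m pendant '[{"dx":0.015,"dy":0,"dz":0.01,"rx":0,"ry":0,"rz":0,"hand":0},{"dx":0,"dy":0,"dz":0.01,"rx":0,"ry":0,"rz":0,"hand":0},{"dx":0,"dy":0,"dz":0.007,"rx":0,"ry":0,"rz":0,"hand":0},{"dx":0,"dy":0,"dz":0.003,"rx":0,"ry":0,"rz":0,"hand":0},{"dx":0,"dy":0,"dz":0,"rx":0,"ry":0,"rz":0,"hand":0},{"dx":0.0025,"dy":0,"dz":0,"rx":0,"ry":0,"rz":0,"hand":0},{"dx":0.0025,"dy":0,"dz":0,"rx":0,"ry":0,"rz":0,"hand":0},{"dx":0.0025,"dy":0,"dz":0,"rx":0,"ry":0,"rz":0,"hand":0},{"dx":0.0025,"dy":0,"dz":0,"rx":0,"ry":0,"rz":0,"hand":0},{"dx":0.0025,"dy":0,"dz":0,"rx":0,"ry":0,"rz":0,"hand":0},{"dx":0.0025,"dy":0,"dz":0,"rx":0,"ry":0,"rz":0,"hand":0},{"dx":0,"dy":0,"dz":0,"rx":0,"ry":0,"rz":0,"hand":0}]' >/dev/null; python3 chk.py
python3 -m pendant '[{"dx":0,"dy":0,"dz":-0.01,"rx":0,"ry":0,"rz":0,"hand":0},{"dx":0,"dy":0,"dz":-0.01,"rx":0,"ry":0,"rz":0,"hand":0},{"dx":-0.03,"dy":0,"dz":-0.01,"rx":0,"ry":0,"rz":0,"hand":0},{"dx":0,"dy":0,"dz":0,"rx":0,"ry":0,"rz":0,"hand":0},{"dx":0,"dy":0,"dz":0,"rx":0,"ry":0,"rz":0,"hand":0}]' >/dev/null; python3 chk.py;python3 blob.py w8
```

```text
10.6 rel crown x,y mm -7.3 0.4 z 171.9 F [-0.4  1.1  9.8]
11.02 rel crown x,y mm 23.3 -0.2 z 201.0 F [-1.1 -0.3  0.3]
[344.2 135.5] [10, 4, 37] mm -30.5 12.8
[322.1 146. ] [23, 7, 157] mm -24.6 0.3
[354.9 150. ] [31, 5, 154] mm -22.3 19.2
[345. 168.] [11, 3, 33] mm -11.8 13.7
[345.  187.4] [11, 4, 40] mm -0.1 14.0
[344.1 204.5] [11, 4, 39] mm 10.5 13.7
[343.2 217. ] [10, 3, 28] mm 18.5 13.3
```

View pics/w8.png

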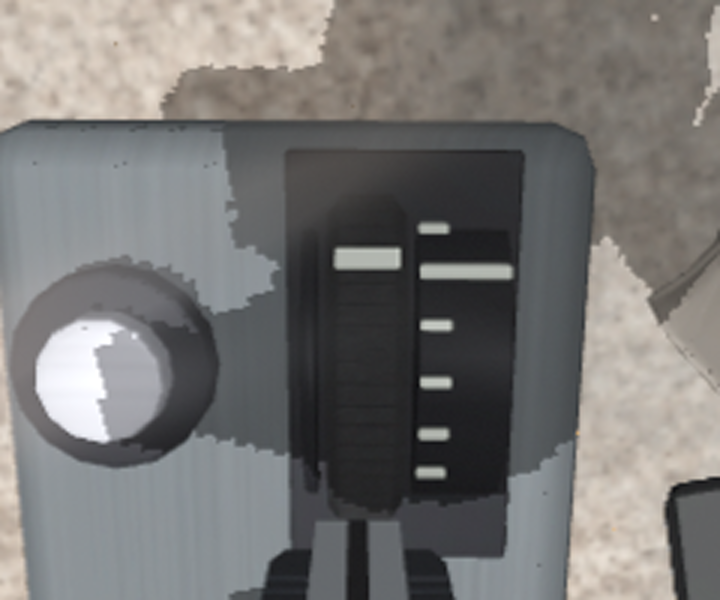

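The bar is home opposite the long tick (crop (367,259) and (466,271)); the offset matches the parallax of the earlier clicks. Now over the button.

```bash
python3 -m pendant '[{"dx":0.012,"dy":-0.026,"dz":0,"rx":0,"ry":0,"rz":0,"hand":0},{"dx":0.011,"dy":-0.027,"dz":0,"rx":0,"ry":0,"rz":0,"hand":0},{"dx":0,"dy":0,"dz":0.015,"rx":0,"ry":0,"rz":0,"hand":0},{"dx":0,"dy":0,"dz":0.008,"rx":0,"ry":0,"rz":0,"hand":0},{"dx":0,"dy":0,"dz":0.008,"rx":0,"ry":0,"rz":0,"hand":0},{"dx":0,"dy":0,"dz":0,"rx":0,"ry":0,"rz":0,"hand":0},{"dx":0,"dy":0,"dz":0,"rx":0,"ry":0,"rz":0,"hand":0}]'>/dev/null; python3 chk.py
python3 -m pendant '[{"dx":0,"dy":0,"dz":0.004,"rx":0,"ry":0,"rz":0,"hand":0},{"dx":0,"dy":0,"dz":0,"rx":0,"ry":0,"rz":0,"hand":0}]'>/dev/null; python3 chk.py
python3 -m pendant '[{"dx":0,"dy":0,"dz":0.003,"rx":0,"ry":0,"rz":0,"hand":0},{"dx":0,"dy":0,"dz":0,"rx":0,"ry":0,"rz":0,"hand":0}]'>/dev/null; python3 chk.py
```

```text
11.65 rel crown x,y mm -2.0 -52.1 z 168.8 F [-0.9 -0.2  0.9]
11.82 rel crown x,y mm -1.0 -52.3 z 165.4 F [-0.7 -0.5  4.4]
11.98 rel crown x,y mm -0.9 -52.4 z 164.0 F [-2.1  1.6  8.2]
```

8 N exceeds the 4 N spring, so the button is bottomed at z 164 mm. I'll hold it for over 3 s.

```bash
Z='skip'
python3 -m pendant '[{"dx":0,"dy":0,"dz":0,"rx":0,"ry":0,"rz":0,"hand":0},{"dx":0,"dy":0,"dz":0,"rx":0,"ry":0,"rz":0,"hand":0},{"dx":0,"dy":0,"dz":0,"rx":0,"ry":0,"rz":0,"hand":0},{"dx":0,"dy":0,"dz":0,"rx":0,"ry":0,"rz":0,"hand":0},{"dx":0,"dy":0,"dz":0,"rx":0,"ry":0,"rz":0,"hand":0},{"dx":0,"dy":0,"dz":0,"rx":0,"ry":0,"rz":0,"hand":0},{"dx":0,"dy":0,"dz":0,"rx":0,"ry":0,"rz":0,"hand":0},{"dx":0,"dy":0,"dz":0,"rx":0,"ry":0,"rz":0,"hand":0},{"dx":0,"dy":0,"dz":0,"rx":0,"ry":0,"rz":0,"hand":0},{"dx":0,"dy":0,"dz":0,"rx":0,"ry":0,"rz":0,"hand":0},{"dx":0,"dy":0,"dz":0,"rx":0,"ry":0,"rz":0,"hand":0},{"dx":0,"dy":0,"dz":0,"rx":0,"ry":0,"rz":0,"hand":0}]'>/dev/null; python3 chk.py
python3 -m pendant '[{"dx":0,"dy":0,"dz":0,"rx":0,"ry":0,"rz":0,"hand":0},{"dx":0,"dy":0,"dz":0,"rx":0,"ry":0,"rz":0,"hand":0},{"dx":0,"dy":0,"dz":0,"rx":0,"ry":0,"rz":0,"hand":0},{"dx":0,"dy":0,"dz":0,"rx":0,"ry":0,"rz":0,"hand":0},{"dx":0,"dy":0,"dz":0,"rx":0,"ry":0,"rz":0,"hand":0},{"dx":0,"dy":0,"dz":0,"rx":0,"ry":0,"rz":0,"hand":0},{"dx":0,"dy":0,"dz":0,"rx":0,"ry":0,"rz":0,"hand":0},{"dx":0,"dy":0,"dz":0,"rx":0,"ry":0,"rz":0,"hand":0},{"dx":0,"dy":0,"dz":0,"rx":0,"ry":0,"rz":0,"hand":0},{"dx":0,"dy":0,"dz":0,"rx":0,"ry":0,"rz":0,"hand":0},{"dx":0,"dy":0,"dz":0,"rx":0,"ry":0,"rz":0,"hand":0},{"dx":0,"dy":0,"dz":0,"rx":0,"ry":0,"rz":0,"hand":0}]'>/dev/null; python3 chk.py
python3 -m pendant '[{"dx":0,"dy":0,"dz":0,"rx":0,"ry":0,"rz":0,"hand":0},{"dx":0,"dy":0,"dz":0,"rx":0,"ry":0,"rz":0,"hand":0},{"dx":0,"dy":0,"dz":0,"rx":0,"ry":0,"rz":0,"hand":0},{"dx":0,"dy":0,"dz":0,"rx":0,"ry":0,"rz":0,"hand":0},{"dx":0,"dy":0,"dz":0,"rx":0,"ry":0,"rz":0,"hand":0},{"dx":0,"dy":0,"dz":0,"rx":0,"ry":0,"rz":0,"hand":0},{"dx":0,"dy":0,"dz":0,"rx":0,"ry":0,"rz":0,"hand":0},{"dx":0,"dy":0,"dz":0,"rx":0,"ry":0,"rz":0,"hand":0},{"dx":0,"dy":0,"dz":0,"rx":0,"ry":0,"rz":0,"hand":0},{"dx":0,"dy":0,"dz":0,"rx":0,"ry":0,"rz":0,"hand":0},{"dx":0,"dy":0,"dz":0,"rx":0,"ry":0,"rz":0,"hand":0},{"dx":0,"dy":0,"dz":0,"rx":0,"ry":0,"rz":0,"hand":0}]'>/dev/null; python3 chk.py
python3 -m pendant '[{"dx":0,"dy":0,"dz":0,"rx":0,"ry":0,"rz":0,"hand":0},{"dx":0,"dy":0,"dz":0,"rx":0,"ry":0,"rz":0,"hand":0},{"dx":0,"dy":0,"dz":0,"rx":0,"ry":0,"rz":0,"hand":0},{"dx":0,"dy":0,"dz":0,"rx":0,"ry":0,"rz":0,"hand":0},{"dx":0,"dy":0,"dz":0,"rx":0,"ry":0,"rz":0,"hand":0},{"dx":0,"dy":0,"dz":0,"rx":0,"ry":0,"rz":0,"hand":0},{"dx":0,"dy":0,"dz":0,"rx":0,"ry":0,"rz":0,"hand":0},{"dx":0,"dy":0,"dz":0,"rx":0,"ry":0,"rz":0,"hand":0},{"dx":0,"dy":0,"dz":0,"rx":0,"ry":0,"rz":0,"hand":0},{"dx":0,"dy":0,"dz":0,"rx":0,"ry":0,"rz":0,"hand":0},{"dx":0,"dy":0,"dz":0,"rx":0,"ry":0,"rz":0,"hand":0},{"dx":0,"dy":0,"dz":0,"rx":0,"ry":0,"rz":0,"hand":0}]'>/dev/null; python3 chk.py
```

```text
12.98 rel crown x,y mm -0.9 -52.4 z 164.0 F [-1.6  1.   9.3]
13.98 rel crown x,y mm -0.9 -52.4 z 164.0 F [-2.2  1.9  9.2]
14.98 rel crown x,y mm -0.9 -52.4 z 164.0 F [-2.   2.2  8.7]
15.98 rel crown x,y mm -0.9 -52.4 z 164.0 F [-1.2  2.6  8.5]
```

Held for 4 s with the tip steady at 164 mm. Lifting clear and checking.

```bash
python3 -m pendant '[{"dx":0,"dy":0,"dz":-0.01,"rx":0,"ry":0,"rz":0,"hand":0},{"dx":0,"dy":0,"dz":-0.03,"rx":0,"ry":0,"rz":0,"hand":0},{"dx":-0.02,"dy":0.02,"dz":-0.03,"rx":0,"ry":0,"rz":0,"hand":0},{"dx":-0.02,"dy":0.02,"dz":-0.01,"rx":0,"ry":0,"rz":0,"hand":0},{"dx":0,"dy":0,"dz":0,"rx":0,"ry":0,"rz":0,"hand":0},{"dx":0,"dy":0,"dz":0,"rx":0,"ry":0,"rz":0,"hand":0},{"dx":0,"dy":0,"dz":0,"rx":0,"ry":0,"rz":0,"hand":0}]'>/dev/null; python3 chk.py; python3 blob.py w9
```

```text
16.57 rel crown x,y mm 37.9 -12.7 z 241.6 F [ 0.   0.2 -0.9]
[357.5 112. ] [8, 3, 24] mm -29.6 12.5
[339.5 119. ] [18, 5, 90] mm -24.9 0.2
[366.6 123.5] [26, 4, 103] mm -21.9 19.1
[358.8 138. ] [9, 3, 26] mm -11.9 14.0
[358.2 154. ] [9, 3, 26] mm -0.7 13.9
[357.7 169. ] [9, 3, 25] mm 10.1 13.9
[356. 181.] [9, 3, 23] mm 18.9 13.0
```

View pics/w9.png

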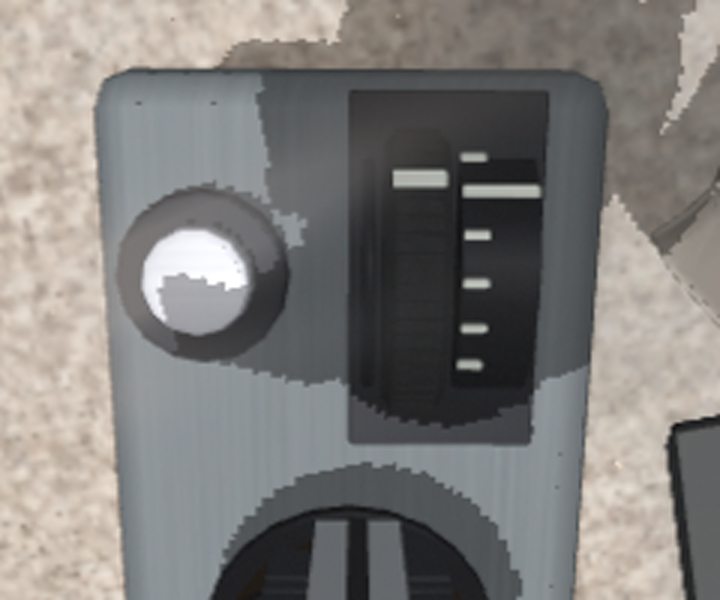

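The bar (crop 420,179) is still at the long tick (500,191), the button is up at (195,280), and the arm is clear of everything. Handing in.

```bash
python3 -c "
from rig import manip
print(manip.sign_off())"
```

```text
the job is handed in; nothing more can be done
None
```

The job is handed in, though sign-off returned no verdict: four single-click strokes brought the bar home at the long tick, then I held the start button down for about 4 s and let it go, with the wheel still set, the arm clear and no bystander touched.

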